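# Lock the thickness stop of a burger press

## Task

The stop bolt of the burger press is already set: run its eared jam nut down (clockwise from above) against the spring washer on its boss and nip it up firmly by feel, without forcing it and without turning the stop bolt. Then lower the press lever gently until it rests on the stop bolt, let go, and leave the other things on the counter where they are.

Things in the scene. Friction and masses are not known exactly. Their poses are not given: they have to be found in the camera images.
- press: cast aluminium lever burger press screwed to the counter. Origin on the counter under the middle of its round plates (lower plate 124 mm wide, top at 30 mm). x axis: from handle end to hinge end; z up. Base 90 mm wide, 14 mm thick, from x -143 to +119 mm. Boss with stop bolt and jam nut at x -105 mm; lever hinge at x +85 mm between cheeks 103 mm high.
- boss: fixed threaded boss of the press base: round pedestal 52 mm wide at its foot, 45 mm at its flat top, 37.5 mm above the counter. A split spring washer, 42 mm wide, lies on it, and the jam nut runs down against that; the washer's free top is anywhere from 40.6 to 43.4 mm above the counter (not measured). Origin on the axis, 14 mm above the counter.
- lock_nut: steel jam nut on the upright stop bolt. Origin on the bolt's axis at the nut's underside, z up. Hub 28 mm wide, 13 mm high, on a flange 43 mm wide, 3 mm high; two opposite ears along its own +x and -x, 7 mm thick, each ending in an upright 12 mm round stud centred 36 mm from the axis, 3 to 19 mm above the underside. Right-hand thread, 4 mm a turn; it has to go 0.1 to 0.9 turn down to the washer.
- ear (a point): middle of the round stud at the end of one ear (36 mm from the axis, 11 mm above the nut's underside). The free nut turns at a square push here of under 2 N; once it bears on the washer the push climbs by about 9 N per rad. 11 N (0.4 N m) nips it well (clamp about 55 N); under 8 N (40 N clamp) is loose, over 14 N (78 N clamp) is overtightened. Where it starts to bear must be felt; nipped, it stays.
- bolt_rim (a point): point on the rim of the stop bolt's head, 10 mm from its axis, 77 mm above the counter; it shifts if the bolt turns. Bolt: 16 mm thread standing through the nut, domed head 21 mm wide, top 83 mm above the counter, held in the boss by its thread. Its setting is right: it must not turn by more than 0.3 rad (3 mm at the rim).
- hinge (a point): middle of the lever's hinge pin, 91 mm above the counter; the pin lies along the press's y axis.
- lever (a joint): angle of the press lever, rad: 0 when its beam lies level on the head of the stop bolt, growing as it opens; starts open, leaning back, at 2.2 to 2.4 (limit 2.45). The stiff hinge holds it where it is left; moving it takes 1 to 8 N at the handle. Beam 22 mm wide, 16 mm thick; the upper plate, 120 mm wide, hangs under it on a stem.
- handle (a point): middle of the lever's black cross handle: round bar, 18 mm diameter, 124 mm long, parallel to the hinge pin and 250 mm from it; the beam covers 11 mm to either side of this point. 91 mm above the counter when the lever is down, 260 to 295 mm at the start.
- handle_grip (a point): point on the axis of the same cross handle, 37 mm from its middle towards the press's +y side, clear of the beam: a place to take it.
- bowl: white ceramic bowl, 150 mm wide, 60 mm high; origin at the centre of its underside; bystander
- canister: stainless canister 104 mm wide, 174 mm high with its closed hinged lid and black knob; origin at the centre of its underside; bystander
- mortar: small wooden mortar 100 mm wide, 85 mm high, the pestle standing in it to about 145 mm; origin at the centre of its underside; bystander
- scoop: orange plastic scoop, about 170 mm long, 34 mm high; origin under the middle of its pan; bystander
- patty_ring: thin steel forming ring, 104 mm wide, 28 mm high; origin at the centre of its underside; bystander
- salt_pot: small white ceramic pot, 72 mm wide, 45 mm high; origin at the centre of its underside; bystander
- spatula: steel spatula with a wooden handle, 280 mm long, lying flat; origin under its middle; bystander

How it is judged:
On the way, in this order (a step that is already met when the one before it is completed fails the run):
1. the jam nut is nipped against the boss with at least 40 N of clamp (contact force between lock_nut and boss above 40 N), for 0.3 s.
2. the lever is lowered onto the stop bolt (value of joint lever below 0.04 rad), for 0.2 s.
At the end, for the whole second after the job is handed in: the jam nut still clamps the boss (through its washer) with 36 to 78 N, the stop bolt has not turned (its rim is within 3 mm of where it was, 0.3 rad), and the lever lies at rest on the stop bolt (joint under 0.04 rad) (contact force between lock_nut and boss between 36 and 78 N and value of joint lever below 0.04 rad and velocity of joint lever below 0.05 rad/s and distance of bolt_rim from where it was at the start of the episode below 0.003 m); the robot touches nothing.
It fails at once if the jam nut is overtightened: more than 78 N of clamp on the boss (contact force between lock_nut and boss above 78 N).
It fails at once if the stop bolt is turned: its rim has shifted by more than 3 mm (distance of bolt_rim from where it was at the start of the episode above 0.003 m).
It fails at once if the lever is slammed: it closes faster than 2 rad/s (velocity of joint lever below -2 rad/s).
It fails at once if a bystander is shifted by more than 30 mm (distance of any of bowl, canister, mortar, scoop, patty_ring, salt_pot, spatula from where it was at the start of the episode above 0.03 m).
It also fails if it takes over 72 s, if anything falls off the work surface, if the arm or the gripper's body presses on something with over 40 N, if the wrist force passes 120 N, or if a joint passes its speed limit or range.

## Robot

A 6-joint arm with a two-finger parallel gripper is mounted at the origin on the work surface. World frame = base frame: x ahead of the robot, y to its left, z up, the work surface at z = 0. Lengths are in m, angles in rad, forces in N, time in s.
With the tool pointing down it reaches from about 0.25 to 0.775 m from the base axis. Payload 4 kg.
Tool frame: the origin (TCP) lies midway between the tips of the shut fingers; the grasp point (between the pads) lies 19 mm behind it (robot.tcp_to_grasp is the distance from the TCP to the grasp point, in m); x points along the fingers, y is the direction in which the jaws open and shut, and the axes are right-handed (so a half turn about x gives the same grasp; the last joint's range is limited). The gripper opens to 94 mm and grips with 3 to 60 N. Pads are 16 mm wide; open, the fingers measure 119 mm over their backs; the gripper's body (75 mm by 177 mm) begins 78 mm behind the grasp point.
Start: joints at [-1.364, 0.087, 1.371, -0, 1.684, -0.103], TCP at [0.168, -0.524, 0.206] pointing down, gripper open.
Joint ranges: [-3.1, 3.1], [-0.76, 2.03], [0.27, 2.55], [-1.08, 4.22], [0.17, 2.65], [-2.57, 2.57]. Speed limits (rad/s): [2.79, 2.79, 3.14, 3.14, 3.14, 3.14].

## Interface

Orientations are given as [roll, pitch, yaw] about the fixed x, y, z axes, in that order (R = Rz(yaw) Ry(pitch) Rx(roll)).
In Python, from bench import robot gives the robot as it stands.
- The arm moves only by the tool send_rows, never from a script. Its argument "increments" is a list of rows, each a list of 5 numbers: the opening, from -1 (shut) to 1 (fully open), so that 0 is half open, then the shift along the tool's x, y, z in m, then the turn about the tool's x in rad. In form: [[hand, tx, ty, tz, roll], ...]. A call has 1 to 5 rows; each row is the pose to reach, as a shift and turn from the pose commanded when the call began, along the tool's axes at that moment; what a row does not reach only later rows make up. A row lasts 1/12 s, in which the tool goes at most 41.7 mm and 7.16 degrees, less where a joint would pass 70% of its speed; a pose out of reach is approached as far as the arm can. A call with a gripper value outside its range is refused whole. The fingers move at their own pace and stop on an object; the grip force is fixed at half the most. Time passes only in rows, so rows that repeat a pose let the fingers close. It gives the time, the measured TCP pose, the force and the opening at its end, in the units of the state.
- robot.get_obs(): the state, without advancing time (a new reading comes with each control period).
- robot.snapshot(name): name is "scene" or "top" or "wrist"; returns a dict with "image" (420x560x3 uint8, red, green, blue), "intrinsics" (3x3 intrinsics, pixels), "world_from_camera" (4x4, takes a point from camera to world coordinates). Camera axes: x right, y down, z forward; pixel columns grow to the right and rows downward; lengths in m; the calibration is good to about 2 mm. A picture is of the moment at which its call begins. There is no depth.
- robot.close_job(): hands the job in, once; it reports no verdict.
The state is a dict: "time": time; "joint_positions": joint angles; "qvel": joint speeds; "joint_torque": joint torques, N m; "tool_pos": TCP position; "ee_rot": TCP orientation; "wrist_force": force on the tool from outside, world axes, zero at the start; "wrist_torque": the same for the moment, N m; "width": finger opening in m.
Only numpy, scipy, OpenCV 4.12 (cv2) and the standard library are available. Lean on these libraries where they do the work, as an engineer would, in place of code of your own. Each camera call takes 0.05 s, during which the arm holds its last target.

## Working session

There is one attempt and no reset: what is moved stays moved. The work goes in short steps, Python scripts to look and compute and a tool call to move; the robot and the scene stay as the last step left them, time stands still between calls to the robot, and variables do not carry over. Pictures are saved under pics/ and viewed, and the job is handed in when it is done.

Besides the shell and the picture viewer there is one more tool, called after ">>>" as name(argument=value, ...) on one line, values as JSON. send_rows: Moves the arm, as the interface text tells. Its arguments: {"type":"object","properties":{"increments":{"type":"array"}},"required":["increments"]}

```bash
mkdir -p pics; ls; cat > h.py <<'E'
import numpy as np,cv2,json
from bench import robot
def snap(n,f):
    s=robot.snapshot(n);cv2.imwrite(f'pics/{f}.png',s['image'][:,:,::-1])
    np.savez(f'pics/{f}.npz',K=s['intrinsics'],T=s['world_from_camera'],im=s['image']);return s
def ld(f): return np.load(f'pics/{f}.npz')
def onz(f,u,v,z):
    d=ld(f);T=d['T'];r=T[:3,:3]@np.linalg.inv(d['K'])@np.array([u,v,1.]);o=T[:3,3]
    return o+r*(z-o[2])/r[2]
def proj(f,p):
    d=ld(f);T=np.linalg.inv(d['T']);c=T[:3,:3]@np.asarray(p)+T[:3,3];q=d['K']@c;return q[:2]/q[2]
def crop(f,x0,y0,x1,y1,s,o):
    im=cv2.imread(f'pics/{f}.png')[y0:y1,x0:x1];cv2.imwrite(f'pics/{o}.png',cv2.resize(im,None,fx=s,fy=s,interpolation=cv2.INTER_CUBIC))
E
python3 - <<'E'
from h import *
for n in ['scene','top','wrist']: snap(n,n+'0')
o=robot.get_obs();print(o)
E
```

```text
pics
{'time': 0.15, 'joint_positions': array([-1.36409032e+00,  8.77957911e-02,  1.37185976e+00, -4.10045034e-05,
        1.68361714e+00, -1.03118321e-01]), 'qvel': array([ 1.03126523e-04, -2.45803246e-03, -4.04063051e-03,  2.07501817e-03,
        5.15364561e-05, -9.21445674e-04]), 'joint_torque': array([ 2.77495936e-03, -3.40642405e+01, -3.02792680e+01,  7.20070722e-02,
        3.05128866e-02, -1.11652332e-04]), 'tool_pos': array([ 0.16757726, -0.52341504,  0.20459131]), 'ee_rot': array([-1.64966304,  1.5691158 ,  1.80174936]), 'wrist_force': array([ 0.16837871, -0.40684632, -0.36791542]), 'wrist_torque': array([-0.02219451,  0.03088314,  0.03049192]), 'width': 0.09440347249636764}
```

View pics/scene0.png

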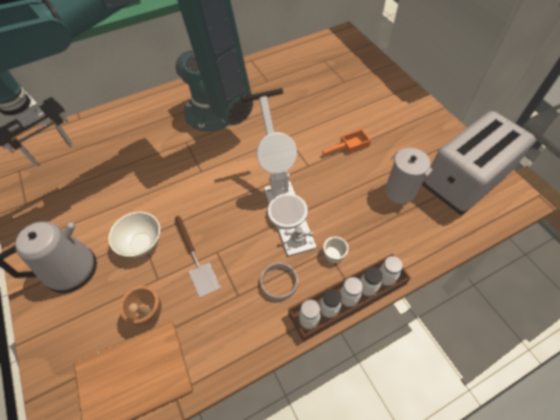

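View pics/top0.png

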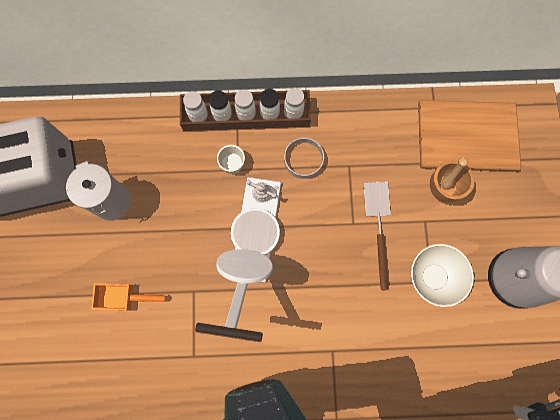

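View pics/wrist0.png

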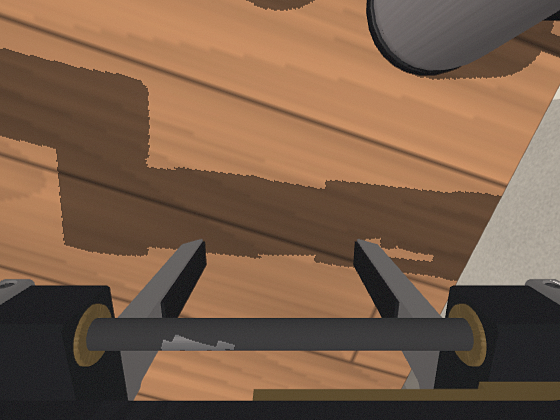

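```bash
python3 - <<'E'
from h import *
crop('top0',225,165,305,225,10,'c1'); crop('top0',185,220,335,350,5,'c2')
crop('scene0',250,190,330,260,10,'c3')
print(onz('top0',256,232,.03),onz('top0',263,191,.06),ld('top0')['T'],ld('scene0')['T'])
E
```

```text
[0.55732297 0.03181414 0.03      ] [0.65427902 0.01051064 0.06      ] [[-0.03786662 -0.97727104  0.20858437  0.35271122]
 [-0.99927758  0.03635758 -0.01106532 -0.00787614]
 [ 0.00323019 -0.20885269 -0.97794178  1.1809006 ]
 [ 0.          0.          0.          1.        ]] [[ 0.46969248  0.73720496 -0.48571372  1.14055013]
 [ 0.88268472 -0.402135    0.24321829 -0.27532619]
 [-0.01602075 -0.54296988 -0.83959934  1.0494828 ]
 [ 0.          0.          0.          1.        ]]
```

View pics/c1.png

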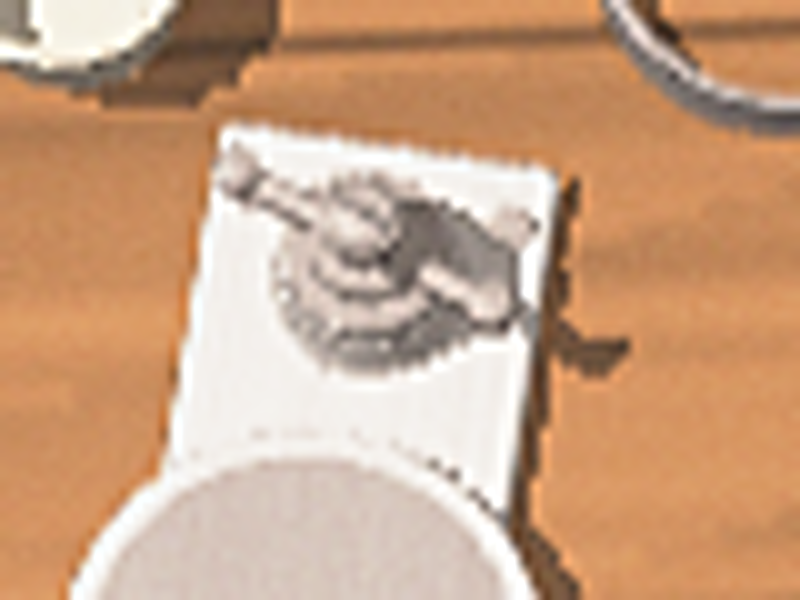

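View pics/c2.png

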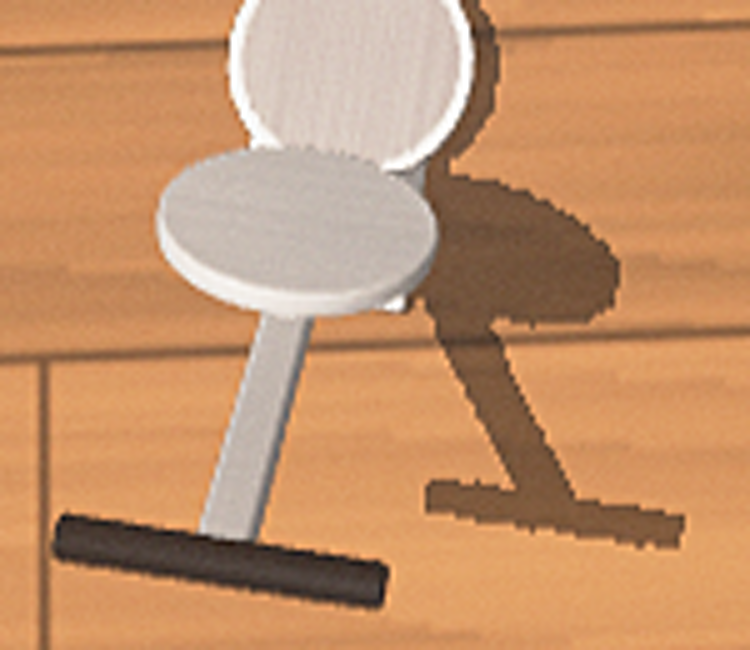

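View pics/c3.png

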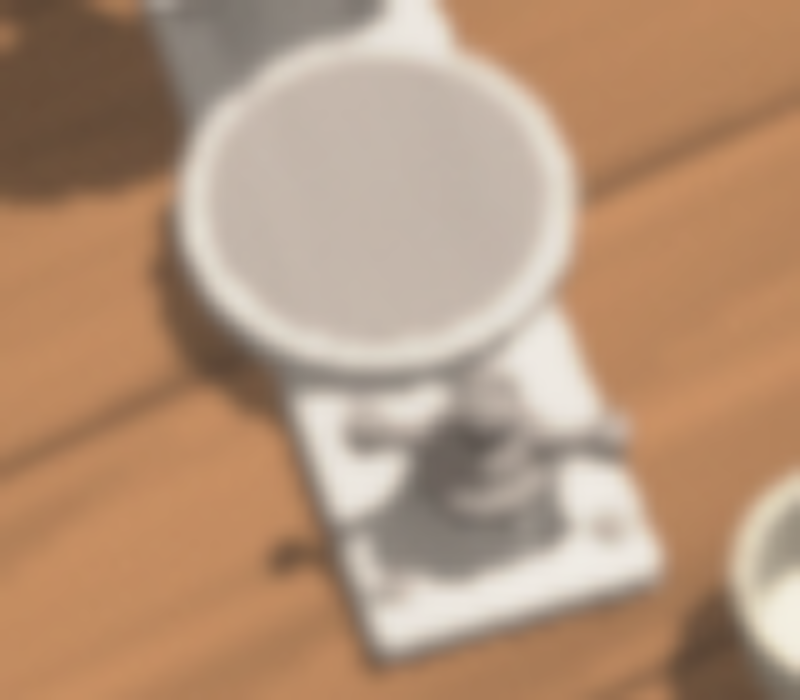

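```bash
python3 - <<'E'
from h import *
from scipy.optimize import least_squares
obs=[('top0',(247.6,177.5),(-.143,-.045,.014)),('top0',(280.4,182.3),(-.143,.045,.014)),('top0',(261.5,186.3),(-.105,0,.080)),
('top0',(255.3,231.5),(0,0,.03)),('scene0',(250+382/10,190+655/10),(-.143,.045,.014)),('scene0',(250+660/10,190+570/10),(-.143,-.045,.014)),('scene0',(250+487/10,190+395/10),(-.105,0,.08)),('scene0',(250+38,190+20.5),(0,0,.03))]
W=[]
def tw(p,l):
    c,s=np.cos(p[2]),np.sin(p[2]);return np.array([p[0]+c*l[0]-s*l[1],p[1]+s*l[0]+c*l[1],l[2]])
for sgn in (1,-1):
  # handle end away from robot: x axis points toward robot
  o2=[(f,uv,(l[0],l[1]*sgn,l[2])) for f,uv,l in obs]
  r=least_squares(lambda p:np.concatenate([proj(f,tw(p,l))-uv for f,uv,l in o2]),[.557,.03,3.0])
  print(sgn,r.x,r.cost,r.fun.reshape(-1,2).round(1).tolist())
  for l in [(-.105,0,.05),(.085,0,.091)]: print(tw(r.x,l))
E
```

```text
1 [0.55874101 0.03382956 2.9549339 ] 3.8114068578069635 [[-0.6, -1.2], [0.9, -1.0], [-0.4, -0.4], [-0.1, -0.0], [-0.6, -0.7], [0.2, -0.5], [-0.4, -0.5], [-0.7, -1.2]]
[0.66191713 0.014344   0.05      ]
[0.47521748 0.04960358 0.091     ]
-1 [0.55823033 0.03213    2.97574897] 2019.450865826288 [[33.3, 3.4], [-33.9, -5.6], [-0.6, -0.3], [0.6, 0.1], [28.2, -9.4], [-28.0, 7.9], [-0.3, -0.6], [-1.3, -1.1]]
[0.66178967 0.01479613 0.05      ]
[0.47439658 0.04616219 0.091     ]
```

```bash
python3 - <<'E'
from h import *
from scipy.spatial.transform import Rotation as R
o=robot.get_obs();M=R.from_euler('xyz',o['ee_rot']).as_matrix();print(M.round(3))
b=np.array([.662,.0143])
for n,uv,z in [('studL',(249,181.8),.064),('studR',(274.5,195.5),.064),('pot',(231,158),.045),('ring',(305,157),.028),('hL',(197,326),.28),('hR',(262,337),.28)]:
    p=onz('top0',*uv,z);d=p[:2]-b;print(n,p.round(3),np.hypot(*d).round(4),np.degrees(np.arctan2(d[1],d[0])).round(1))
for a in (2.2,2.3,2.4):
  y=2.955;ex=np.array([np.cos(y),np.sin(y),0]);ey=np.array([-np.sin(y),np.cos(y),0]);h=np.array([.475,.0496,.091])
  p=h-.25*np.cos(a)*ex+np.array([0,0,.25*np.sin(a)])
  print(a,p,[proj(f,p+s*.062*ey).round(1).tolist() for f in('top0','scene0') for s in(1,-1)])
E
```

```text
[[-0.     0.305 -0.952]
 [ 0.002 -0.952 -0.305]
 [-1.    -0.002 -0.   ]]
studL [0.678 0.044 0.064] 0.034 61.9
studR [ 0.641 -0.017  0.064] 0.0382 -123.8
pot [0.748 0.089 0.045] 0.1143 41.1
ring [ 0.75  -0.1    0.028] 0.1445 -52.6
hL [0.339 0.139 0.28 ] 0.3466 159.0
hR [0.314 0.018 0.28 ] 0.3481 179.4
2.2 [0.33042852 0.07689347 0.2931241 ] [[262.7, 334.5], [196.3, 324.2], [241.3, 99.8], [282.8, 90.6]]
2.3 [0.31132229 0.08050051 0.2774263 ] [[261.3, 344.8], [195.8, 334.6], [240.3, 99.7], [280.9, 90.6]]
2.4 [0.29385148 0.0837988  0.2598658 ] [[260.1, 353.9], [195.6, 343.8], [239.5, 100.4], [279.3, 91.5]]
```

>>> send_rows(increments=[[0.28, -0.03, -0.018, -0.03, 0], [0.28, -0.05, -0.036, -0.06, 0], [0.28, -0.07, -0.054, -0.095, 0], [0.28, -0.09, -0.072, -0.13, 0], [0.28, -0.1, -0.09, -0.16, 0]])

```text
time: 0.57
tool_pos: [0.2919, -0.3904, 0.3064]
ee_rot: [1.781, 1.569, -1.053]
wrist_force: [1.0, -0.2, 0.2]
width: 0.0642
```

>>> send_rows(increments=[[0.28, 0, -0.018, -0.032, 0], [0.28, 0, -0.036, -0.064, 0], [0.28, 0, -0.054, -0.096, 0], [0.28, 0, -0.072, -0.128, 0], [0.28, 0, -0.09, -0.16, 0]])

```text
time: 0.98
tool_pos: [0.4168, -0.255, 0.3045]
ee_rot: [-0.072, 1.571, -2.904]
wrist_force: [-0.5, -1.3, 0.2]
width: 0.0601
```

```bash
python3 - <<'E'
from h import *
snap('scene','s1');o=robot.get_obs();print({k:o[k].round(3) if k!='time' and k!='width' else o[k] for k in o if k!='joint_torque'})
E
```

```text
{'time': 1.0333, 'joint_positions': array([-0.656, -0.047,  1.313,  0.006,  1.876,  0.598]), 'qvel': array([-0.086, -0.008,  0.015, -0.064,  0.018, -0.165]), 'tool_pos': array([ 0.421, -0.25 ,  0.304]), 'ee_rot': array([-2.488,  1.565,  0.972]), 'wrist_force': array([0.506, 1.701, 0.344]), 'wrist_torque': array([ 0.093, -0.035,  0.019]), 'width': 0.06006192439300605}
```

View pics/s1.png

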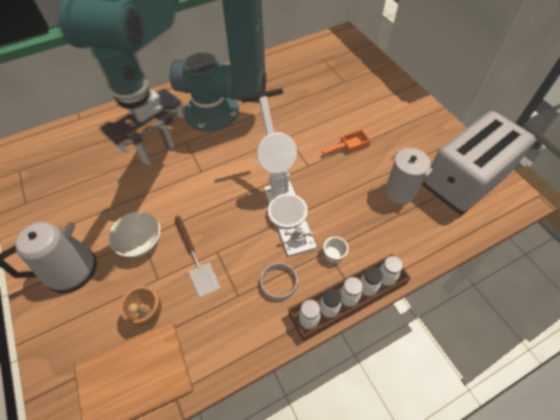

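>>> send_rows(increments=[[0.28, 0, -0.018, -0.032, 0], [0.28, 0, -0.036, -0.064, 0], [0.28, 0, -0.054, -0.096, 0], [0.28, 0, -0.072, -0.128, 0], [0.28, 0, -0.09, -0.16, 0]])

```text
time: 1.45
tool_pos: [0.5417, -0.1208, 0.3044]
ee_rot: [-0.13, 1.57, -2.962]
wrist_force: [-0.0, -0.8, -0.3]
width: 0.06
```

>>> send_rows(increments=[[0.28, 0, -0.018, -0.032, 0], [0.28, 0, -0.036, -0.064, 0], [0.28, 0, -0.054, -0.096, 0], [0.28, 0, -0.072, -0.128, 0], [0.28, 0, -0.088, -0.15, 0]])

```text
time: 1.87
tool_pos: [0.6584, 0.0094, 0.3031]
ee_rot: [-0.619, 1.569, 2.834]
wrist_force: [-0.4, -0.4, -0.6]
width: 0.0603
```

>>> send_rows(increments=[[0.28, 0, 0, 0, -0.12], [0.28, 0, 0, 0, -0.24], [0.28, 0, 0, 0, -0.36], [0.28, 0, 0, 0, -0.48], [0.28, 0, 0, 0, -0.6]])

```text
time: 2.28
tool_pos: [0.6569, 0.0073, 0.3039]
ee_rot: [-0.885, 1.57, -3.111]
wrist_force: [-0.2, 0.2, -0.4]
width: 0.0602
```

```bash
python3 - <<'E'
from h import *
snap('scene','s2');snap('wrist','w2');o=robot.get_obs();print({k:o[k].round(3) if k!='time' and k!='width' else o[k] for k in o if k!='joint_torque'})
E
```

```text
{'time': 2.3833, 'joint_positions': array([-0.075,  0.344,  0.872, -0.   ,  1.927,  0.586]), 'qvel': array([ 0.   , -0.002, -0.002, -0.001, -0.002,  0.106]), 'tool_pos': array([0.657, 0.007, 0.304]), 'ee_rot': array([-0.912,  1.57 ,  3.14 ]), 'wrist_force': array([-0.182,  0.727,  0.131]), 'wrist_torque': array([ 0.027, -0.071,  0.004]), 'width': 0.060510536844568044}
```

View pics/s2.png

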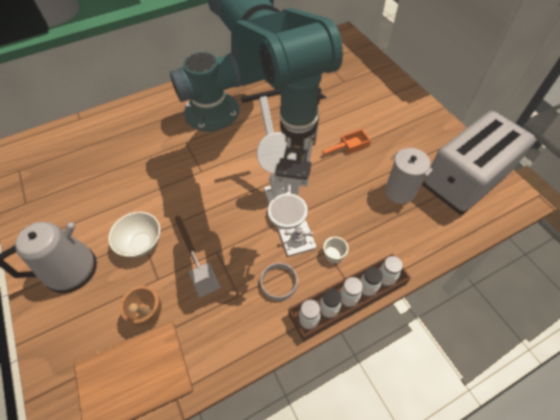

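View pics/w2.png

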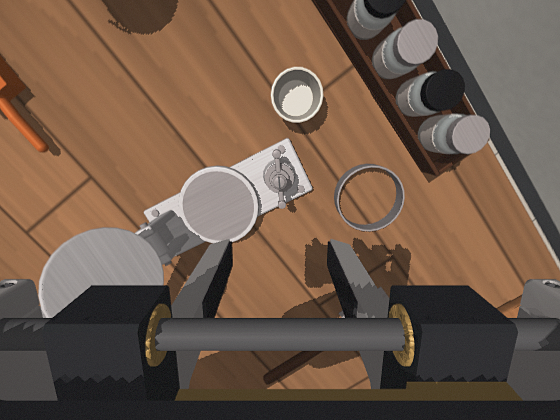

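```bash
python3 - <<'E'
from h import *
crop('w2',240,130,330,210,8.8,'c4')
E
```

```text
(no output)
```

View pics/c4.png

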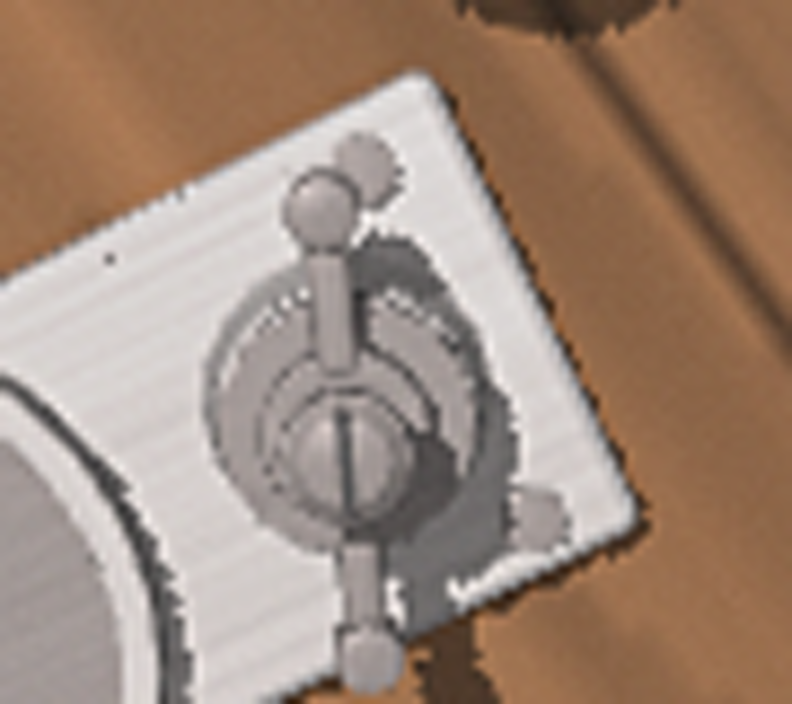

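```bash
cat >> h.py <<'E'
from scipy.spatial.transform import Rotation as R
def st():
    o=robot.get_obs();M=R.from_euler('xyz',o['ee_rot']).as_matrix()
    print('t',round(o['time'],2),'tcp',o['tool_pos'].round(4),'yang',np.degrees(np.arctan2(M[1,1],M[0,1])).round(1),'q',o['joint_positions'].round(3),'F',o['wrist_force'].round(2),'M',o['wrist_torque'].round(3),'w',round(o['width'],4));return o,M
E
python3 - <<'E'
from h import *
o,M=st();print(M.round(3))
P=lambda u,v,z:onz('w2',240+u/8.8,130+v/8.8,z)
h=P(345,453,.083);a=P(320,205,.065);b=P(369,655,.065);d=a-b
print(h,a,b,(a+b)/2,np.hypot(*d[:2]),np.degrees(np.arctan2(d[1],d[0])))
E
```

```text
t 2.38 tcp [0.6569 0.0072 0.3041] yang -37.9 q [-0.075  0.344  0.872 -0.     1.927  0.586] F [-0.18  0.73  0.13] M [ 0.027 -0.071  0.004] w 0.0605
[[-0.001  0.789 -0.614]
 [ 0.    -0.614 -0.789]
 [-1.    -0.001  0.001]]
[0.66196832 0.01478041 0.083     ] [0.68050643 0.04537611 0.065     ] [ 0.64321525 -0.01606319  0.065     ] [0.66186084 0.01465646 0.065     ] 0.07187085393468476 58.743933371422585
```

>>> send_rows(increments=[[0.28, 0, -0.0005, -0.009, -0.12], [0.28, 0.02, -0.0005, -0.009, -0.24], [0.28, 0.04, -0.0005, -0.009, -0.36], [0.28, 0.06, -0.0005, -0.009, -0.48], [0.28, 0.08, -0.0005, -0.009, -0.6]])

```text
time: 2.8
tool_pos: [0.662, 0.0146, 0.2235]
ee_rot: [-1.039, 1.57, -2.668]
wrist_force: [0.1, 1.1, 0.2]
width: 0.0604
```

>>> send_rows(increments=[[0.28, 0, 0, 0, -0.12], [0.28, 0, 0, 0, -0.24], [0.28, 0, 0, 0, -0.36], [0.28, 0, 0, 0, -0.48], [0.28, 0, 0, 0, -0.6]])

```text
time: 3.22
tool_pos: [0.6619, 0.0146, 0.2243]
ee_rot: [-2.005, 1.57, -3.035]
wrist_force: [0.0, 0.0, -0.1]
width: 0.0599
```

>>> send_rows(increments=[[0.28, 0, 0, 0, -0.12], [0.28, 0, 0, 0, -0.24], [0.28, 0, 0, 0, -0.36], [0.28, 0, 0, 0, -0.48], [0.28, 0, 0, 0, -0.6]])

```text
time: 3.63
tool_pos: [0.6619, 0.0145, 0.2242]
ee_rot: [-2.604, 1.57, -3.034]
wrist_force: [-0.8, 0.3, 0.3]
width: 0.0604
```

>>> send_rows(increments=[[0.28, 0, 0, 0, -0.12], [0.28, 0, 0, 0, -0.24], [0.28, 0, 0, 0, -0.36], [0.28, 0, 0, 0, -0.4], [0.28, 0, 0, 0, -0.4]])

```text
time: 4.05
tool_pos: [0.6619, 0.0146, 0.2243]
ee_rot: [-2.997, 1.57, -3.031]
wrist_force: [-0.3, -0.3, 0.3]
width: 0.0598
```

```bash
python3 - <<'E'
from h import *
snap('wrist','w3');o,M=st();print(M.round(3))
E
```

```text
t 4.1 tcp [0.6619 0.0146 0.2243] yang 88.0 q [-0.063  0.341  1.033 -0.     1.769 -1.599] F [0.47 1.04 0.2 ] M [ 0.071 -0.165 -0.009] w 0.0604
[[-0.001  0.035  0.999]
 [-0.     0.999 -0.035]
 [-1.    -0.    -0.001]]
```

View pics/w3.png

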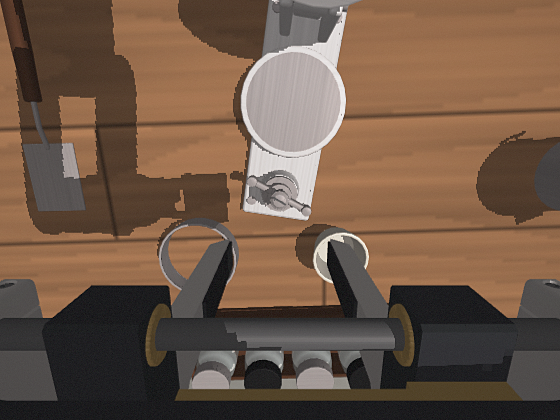

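>>> send_rows(increments=[[0.28, 0.03, 0, 0, -0.08], [0.28, 0.06, 0, 0, -0.08], [0.28, 0.09, 0, 0, -0.08], [0.28, 0.11, 0, 0, -0.08], [0.28, 0.12, 0, 0, -0.08]])

```text
time: 4.52
tool_pos: [0.6598, 0.0148, 0.1001]
ee_rot: [3.049, 1.564, 3.094]
wrist_force: [-0.1, -0.1, 0.2]
width: 0.0601
```

```bash
python3 - <<'E'
from h import *
snap('wrist','w4');snap('scene','s4');o,M=st();crop('s4',230,160,340,260,7,'c5')
E
```

```text
t 4.62 tcp [0.6605 0.0148 0.1019] yang 92.7 q [-0.063  0.374  1.231 -0.     1.541 -1.681] F [ 0.25 -0.24 -0.45] M [ 0.088 -0.099 -0.013] w 0.0599
```

View pics/w4.png

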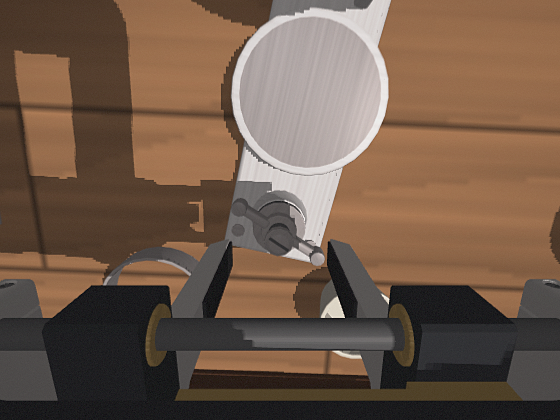

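View pics/c5.png

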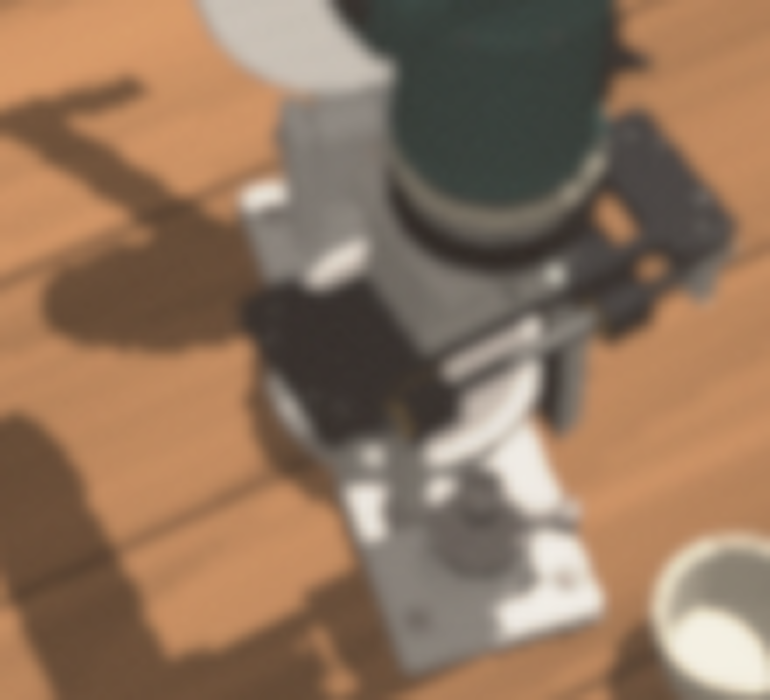

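```bash
python3 - <<'E'
from h import *
crop('w4',220,180,340,275,6.5,'c6')
st()
E
```

```text
t 4.62 tcp [0.6605 0.0148 0.1019] yang 92.7 q [-0.063  0.374  1.231 -0.     1.541 -1.681] F [ 0.25 -0.24 -0.45] M [ 0.088 -0.099 -0.013] w 0.0599
```

View pics/c6.png

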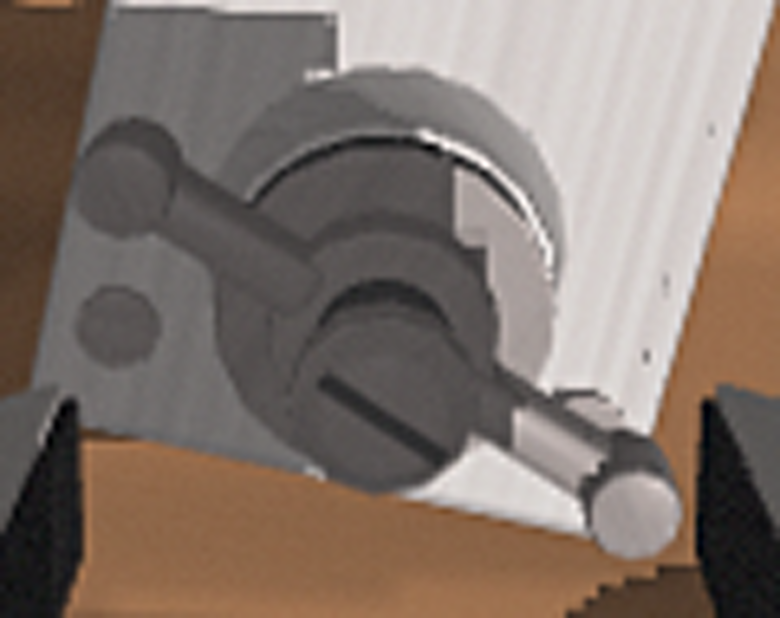

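```bash
python3 - <<'E'
from h import *
P=lambda u,v,z:onz('w4',220+u/6.5,180+v/6.5,z)
h=P(385,405,.082)
for z in (.063,.065,.067):
    a=P(634,513,z);b=P(122,192,z);d=a-b
    print(h,a,b,(a+b)/2,np.hypot(*d[:2]),np.degrees(np.arctan2(d[1],d[0])))
E
```

```text
[0.65983286 0.01503471 0.082     ] [0.67921789 0.04538256 0.063     ] [ 0.64259944 -0.01559681  0.063     ] [0.66090866 0.01489287 0.063     ] 0.07112941632944995 59.014952042659296
[0.65983286 0.01503471 0.082     ] [0.67835717 0.04507482 0.065     ] [ 0.64207657 -0.01534194  0.065     ] [0.66021687 0.01486644 0.065     ] 0.07047316514675041 59.014952042659296
[0.65983286 0.01503471 0.082     ] [0.67749645 0.04476708 0.067     ] [ 0.6415537  -0.01508707  0.067     ] [0.65952507 0.01484    0.067     ] 0.06981691396405093 59.014952042659225
```

>>> send_rows(increments=[[0.28, 0.02, 0, 0, 0], [0.28, 0.04, 0, 0, 0], [0.28, 0.055, 0, 0, 0], [0.28, 0.06, 0, 0, 0], [0.28, 0.06, 0, 0, 0]])

```text
time: 5.03
tool_pos: [0.6621, 0.0148, 0.0448]
ee_rot: [-3.072, 1.57, -3.025]
wrist_force: [-0.1, 1.2, -0.6]
width: 0.0601
```

```bash
python3 - <<'E'
from h import *
snap('wrist','w5');o,M=st()
E
```

```text
t 5.08 tcp [0.6628 0.0147 0.046 ] yang 92.7 q [-0.063  0.409  1.298 -0.     1.432 -1.682] F [ 0.21  0.41 -0.46] M [ 0.071 -0.18  -0.042] w 0.0601
```

View pics/w5.png

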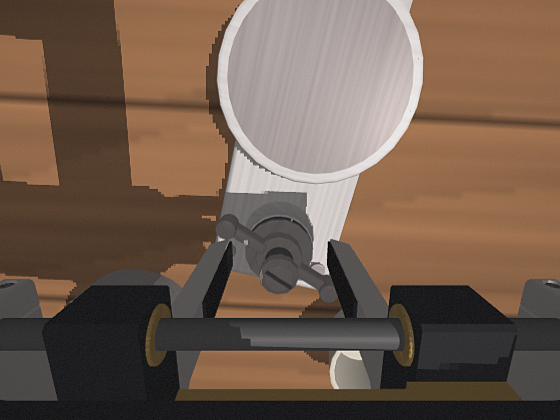

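>>> send_rows(increments=[[0.28, 0.001, 0, 0, 0.1], [0.28, 0.001, 0, 0, 0.2], [0.28, 0.001, 0, 0, 0.3], [0.28, 0.001, 0, 0, 0.4], [0.28, 0.001, 0, 0, 0.5]])

```text
time: 5.5
tool_pos: [0.6624, 0.0148, 0.0463]
ee_rot: [0.208, 1.569, -0.249]
wrist_force: [-2.0, 0.1, 0.1]
width: 0.0599
```

```bash
python3 - <<'E'
from h import *
snap('wrist','w6');o,M=st()
E
```

```text
t 5.55 tcp [0.6627 0.0148 0.0463] yang 63.6 q [-0.063  0.408  1.299 -0.     1.432 -1.174] F [-0.32 -0.02  0.41] M [0.001 0.1   0.066] w 0.0601
```

View pics/w6.png

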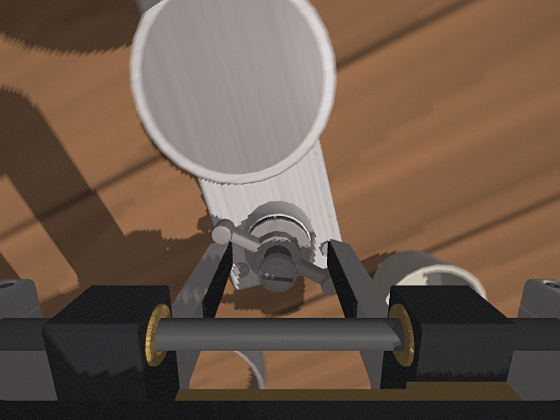

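>>> send_rows(increments=[[0.28, 0, 0, 0, 0.1], [0.28, 0, 0, 0, 0.2], [0.28, 0, 0, 0, 0.3], [0.28, 0, 0, 0, 0.4], [0.28, 0, 0, 0, 0.4]])

```text
time: 5.97
tool_pos: [0.6629, 0.015, 0.0458]
ee_rot: [0.912, 1.568, 0.061]
wrist_force: [-1.4, 0.9, 0.0]
width: 0.0604
```

```bash
python3 - <<'E'
from h import *
o,M=st()
E
```

```text
t 5.97 tcp [0.6629 0.015  0.0458] yang 41.2 q [-0.063  0.409  1.299  0.     1.431 -0.782] F [-1.38  0.89  0.  ] M [0.067 0.059 0.027] w 0.0604
```

>>> send_rows(increments=[[0.28, 0, 0, 0, 0.1], [0.28, 0, 0, 0, 0.2], [0.28, 0, 0, 0, 0.3], [0.28, 0, 0, 0, 0.4], [0.28, 0, 0, 0, 0.4]])

```text
time: 6.38
tool_pos: [0.6633, 0.0147, 0.0454]
ee_rot: [1.129, 1.567, -0.121]
wrist_force: [-0.6, -0.8, 0.2]
width: 0.0604
```

```bash
python3 - <<'E'
from h import *
o,M=st()
E
```

```text
t 6.38 tcp [0.6633 0.0147 0.0454] yang 18.4 q [-0.063  0.409  1.299 -0.     1.429 -0.384] F [-0.57 -0.83  0.16] M [-0.032 -0.116 -0.001] w 0.0604
```

>>> send_rows(increments=[[0.28, 0, 0, 0, 0.1], [0.28, 0, 0, 0, 0.2], [0.28, 0, 0, 0, 0.3], [0.28, 0, 0, 0, 0.4], [0.28, 0, 0, 0, 0.4]])

```text
time: 6.8
tool_pos: [0.6633, 0.0142, 0.045]
ee_rot: [1.347, 1.568, -0.302]
wrist_force: [0.6, -0.7, -0.1]
width: 0.0603
```

```bash
python3 - <<'E'
from h import *
o,M=st()
E
```

```text
t 6.8 tcp [0.6633 0.0142 0.045 ] yang -4.5 q [-6.400e-02  4.100e-01  1.300e+00 -1.000e-03  1.429e+00  1.500e-02] F [ 0.6  -0.69 -0.06] M [-0.161 -0.138 -0.021] w 0.0603
```

```bash
python3 - <<'E'
from h import *
snap('wrist','w7');o,M=st()
E
```

```text
t 6.85 tcp [0.6632 0.0144 0.0449] yang -4.3 q [-6.300e-02  4.100e-01  1.300e+00 -1.000e-03  1.429e+00  1.200e-02] F [ 0.65 -0.58  0.35] M [-0.218 -0.126  0.045] w 0.0607
```

View pics/w7.png

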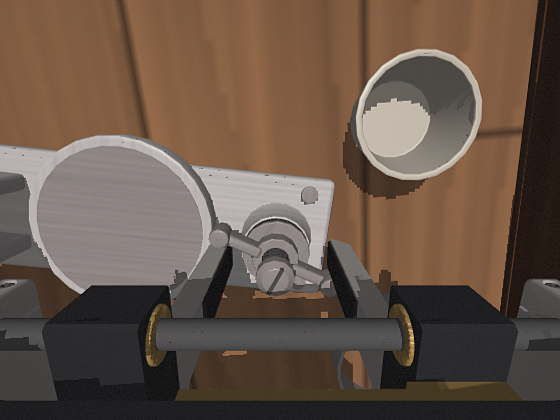

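>>> send_rows(increments=[[0.28, 0, 0, 0, 0.1], [0.28, 0, 0, 0, 0.2], [0.28, 0, 0, 0, 0.3], [0.28, 0, 0, 0, 0.4], [0.28, 0, 0, 0, 0.4]])

```text
time: 7.27
tool_pos: [0.6629, 0.0138, 0.0446]
ee_rot: [1.444, 1.568, -0.605]
wrist_force: [0.4, -2.4, 0.5]
width: 0.0603
```

```bash
python3 - <<'E'
from h import *
o,M=st()
E
```

```text
t 7.27 tcp [0.6629 0.0138 0.0446] yang -27.4 q [-6.400e-02  4.100e-01  1.300e+00 -1.000e-03  1.429e+00  4.150e-01] F [ 0.38 -2.35  0.48] M [-0.43  -0.104  0.011] w 0.0603
```

>>> send_rows(increments=[[0.28, 0, 0, 0, 0.1], [0.28, 0, 0, 0, 0.2], [0.28, 0, 0, 0, 0.3], [0.28, 0, 0, 0, 0.4], [0.28, 0, 0, 0, 0.4]])

```text
time: 7.68
tool_pos: [0.6622, 0.0134, 0.0443]
ee_rot: [1.027, 1.569, -1.421]
wrist_force: [-1.2, -4.1, 0.4]
width: 0.0603
```

```bash
python3 - <<'E'
from h import *
o,M=st()
E
```

```text
t 7.68 tcp [0.6622 0.0134 0.0443] yang -50.3 q [-0.064  0.41   1.301 -0.002  1.43   0.814] F [-1.23 -4.06  0.4 ] M [-0.679  0.159  0.125] w 0.0603
```

>>> send_rows(increments=[[0.28, 0, 0, 0.0005, 0.06], [0.28, 0, 0, 0.001, 0.12], [0.28, 0, 0, 0.001, 0.18], [0.28, 0, 0, 0.001, 0.24], [0.28, 0, 0, 0.001, 0.3]])

```text
time: 8.1
tool_pos: [0.6613, 0.013, 0.0442]
ee_rot: [1.214, 1.569, -1.533]
wrist_force: [-1.7, -4.3, 1.6]
width: 0.0605
```

```bash
python3 - <<'E'
from h import *
for i in range(3): o,M=st();snap('wrist','w8')
E
```

```text
t 8.1 tcp [0.6613 0.013  0.0442] yang -67.4 q [-0.065  0.408  1.303 -0.002  1.43   1.112] F [-1.71 -4.33  1.61] M [-0.721  0.226  0.187] w 0.0605
t 8.15 tcp [0.6613 0.013  0.0442] yang -67.6 q [-0.065  0.408  1.303 -0.002  1.43   1.114] F [-0.86 -3.57  1.75] M [-0.648  0.19   0.109] w 0.0603
t 8.2 tcp [0.6612 0.0135 0.0441] yang -67.4 q [-6.500e-02  4.080e-01  1.303e+00 -1.000e-03  1.430e+00  1.111e+00] F [-2.02 -2.25  1.  ] M [-0.467  0.295  0.025] w 0.0601
```

```bash
python3 - <<'E'
from h import *
for i in range(3): snap('wrist','w9');o,M=st()
E
```

```text
t 8.3 tcp [0.6609 0.0141 0.0438] yang -67.4 q [-0.064  0.409  1.304 -0.     1.43   1.112] F [-2.58 -3.16  1.64] M [-0.463  0.38   0.067] w 0.0605
t 8.35 tcp [0.6609 0.0141 0.0438] yang -67.4 q [-0.064  0.409  1.304 -0.     1.43   1.113] F [-2.63 -2.96  2.62] M [-0.527  0.461  0.087] w 0.0603
t 8.4 tcp [0.6609 0.0142 0.0437] yang -67.5 q [-0.064  0.409  1.304 -0.     1.43   1.114] F [-2.56 -2.89  1.72] M [-0.513  0.44   0.149] w 0.0599
```

View pics/w9.png

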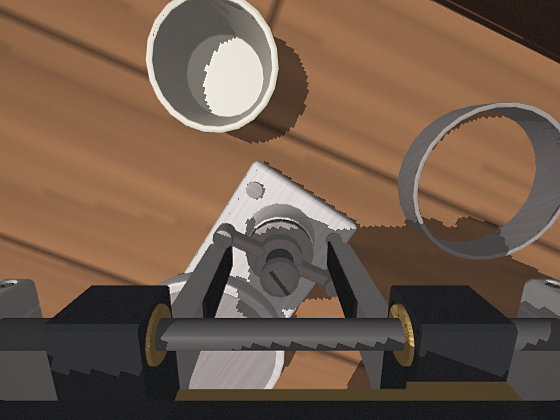

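```bash
python3 - <<'E'
from h import *
crop('w9',210,200,350,310,5.5,'c7')
E
```

```text
(no output)
```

View pics/c7.png

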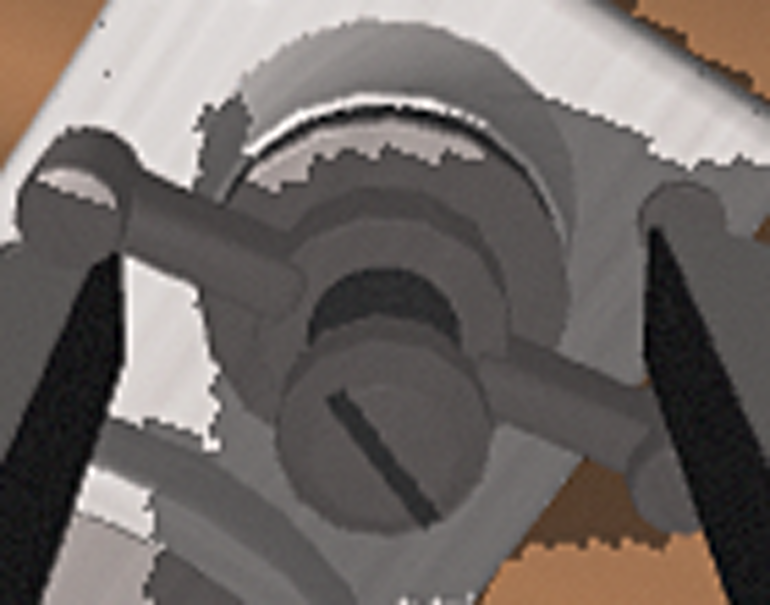

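```bash
cat >> h.py <<'E'
def slot(f,x0,y0,s,a,b,z=.083):
    A=onz(f,x0+a[0]/s,y0+a[1]/s,z);B=onz(f,x0+b[0]/s,y0+b[1]/s,z);d=B-A;return (A+B)/2,np.degrees(np.arctan2(d[1],d[0]))%180
E
python3 - <<'E'
from h import *
print(slot('w2',240,130,8.8,(345,410),(347,508)),slot('w4',220,180,6.5,(322,378),(446,460)),slot('w9',210,200,5.5,(335,393),(433,522)))
E
```

```text
(array([0.66151035, 0.01393183, 0.083     ]), np.float64(53.73791817688887)) (array([0.66106511, 0.01501985, 0.083     ]), np.float64(57.365159122442854)) (array([0.66113254, 0.01445506, 0.083     ]), np.float64(56.92222664700847))
```

>>> send_rows(increments=[[0.28, -0.002, 0, 0, 0.06], [0.28, -0.002, 0, 0, 0.12], [0.28, -0.002, 0, 0, 0.18], [0.28, -0.002, 0, 0, 0.24]])

```text
time: 8.73
tool_pos: [0.6607, 0.0146, 0.0446]
ee_rot: [-0.317, 1.569, 2.975]
wrist_force: [-1.1, -1.8, -0.9]
width: 0.0602
```

```bash
python3 - <<'E'
from h import *
for i in range(3): o,M=st();snap('wrist','w10')
E
```

```text
t 8.73 tcp [0.6607 0.0146 0.0446] yang -81.4 q [-0.064  0.408  1.303  0.     1.432  1.357] F [-1.07 -1.84 -0.92] M [-0.466  0.228  0.336] w 0.0602
t 8.78 tcp [0.6607 0.0145 0.0446] yang -81.5 q [-0.064  0.408  1.303  0.     1.432  1.359] F [-1.52 -2.32 -1.28] M [-0.389  0.213  0.079] w 0.0601
t 8.83 tcp [0.6607 0.0147 0.0447] yang -81.3 q [-6.400e-02  4.080e-01  1.303e+00  1.000e-03  1.433e+00  1.355e+00] F [-1.29 -0.68 -1.86] M [-0.246  0.235  0.041] w 0.0598
```

>>> send_rows(increments=[[0.28, 0, 0, 0, 0.05], [0.28, 0, 0, 0, 0.09]])

```text
time: 9.05
tool_pos: [0.6608, 0.0149, 0.0449]
ee_rot: [-0.602, 1.569, 2.601]
wrist_force: [-0.8, -1.5, -0.9]
width: 0.0599
```

```bash
python3 - <<'E'
from h import *
o,M=st()
E
```

```text
t 9.05 tcp [0.6608 0.0149 0.0449] yang -86.5 q [-6.400e-02  4.080e-01  1.303e+00  1.000e-03  1.433e+00  1.446e+00] F [-0.82 -1.47 -0.92] M [-0.27   0.221  0.306] w 0.0599
```

>>> send_rows(increments=[[0.28, 0, 0, 0, 0.04]])

```text
time: 9.13
tool_pos: [0.6608, 0.0149, 0.0449]
ee_rot: [-0.58, 1.569, 2.583]
wrist_force: [-1.9, -1.1, -2.1]
width: 0.0603
```

```bash
python3 - <<'E'
from h import *
o,M=st()
E
```

```text
t 9.13 tcp [0.6608 0.0149 0.0449] yang -88.8 q [-6.400e-02  4.080e-01  1.303e+00  1.000e-03  1.433e+00  1.485e+00] F [-1.95 -1.08 -2.06] M [-0.262  0.241  0.309] w 0.0603
```

>>> send_rows(increments=[[0.28, 0, 0, 0, 0.04], [0.28, 0, 0, 0, 0.08]])

```text
time: 9.3
tool_pos: [0.6608, 0.0149, 0.0449]
ee_rot: [-0.529, 1.569, 2.554]
wrist_force: [-1.7, -0.6, -2.0]
width: 0.0601
```

```bash
python3 - <<'E'
from h import *
o,M=st()
E
```

```text
t 9.3 tcp [0.6608 0.0149 0.0449] yang -93.3 q [-6.400e-02  4.080e-01  1.303e+00  1.000e-03  1.433e+00  1.565e+00] F [-1.66 -0.56 -2.04] M [-0.228  0.232  0.317] w 0.0601
```

>>> send_rows(increments=[[0.28, 0, 0, 0, 0.04]])

```text
time: 9.38
tool_pos: [0.6609, 0.0149, 0.0449]
ee_rot: [-0.496, 1.569, 2.548]
wrist_force: [-1.0, -1.4, -2.0]
width: 0.0603
```

```bash
python3 - <<'E'
from h import *
o,M=st()
E
```

```text
t 9.38 tcp [0.6609 0.0149 0.0449] yang -95.6 q [-6.400e-02  4.080e-01  1.302e+00  1.000e-03  1.433e+00  1.605e+00] F [-1.03 -1.41 -1.99] M [-0.242  0.193  0.28 ] w 0.0603
```

```bash
python3 - <<'E'
from h import *
snap('wrist','w11');st();crop('w11',210,200,350,310,5.5,'c8')
E
```

```text
t 9.43 tcp [0.6608 0.0149 0.0449] yang -95.7 q [-6.400e-02  4.080e-01  1.303e+00  1.000e-03  1.433e+00  1.607e+00] F [-1.14 -1.52 -1.33] M [-0.174  0.216  0.26 ] w 0.0602
```

View pics/c8.png

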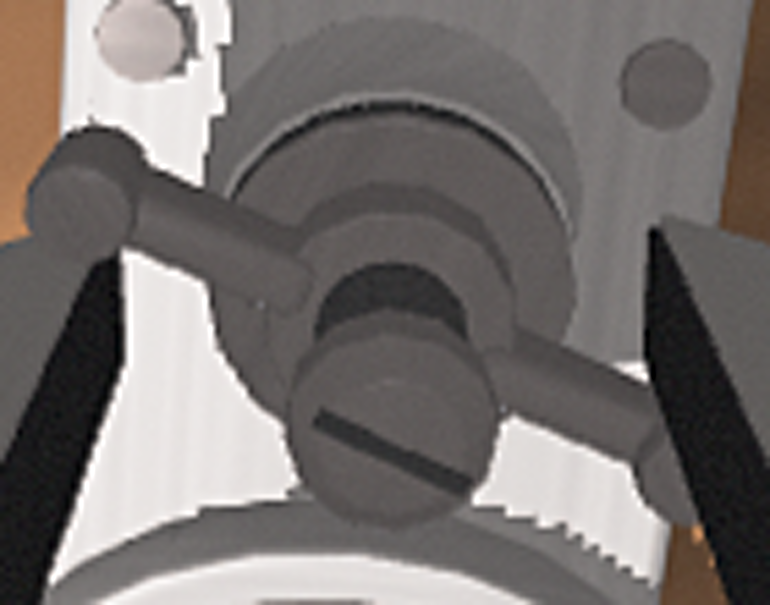

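```bash
python3 - <<'E'
from h import *
print(slot('w11',210,200,5.5,(316,417),(470,485)))
E
```

```text
(array([0.66106208, 0.01442243, 0.083     ]), np.float64(58.25005243570678))
```

>>> send_rows(increments=[[0.28, 0, 0, 0, 0.04], [0.28, 0, 0, 0, 0.08]])

```text
time: 9.6
tool_pos: [0.6609, 0.0149, 0.0449]
ee_rot: [-0.487, 1.569, 2.477]
wrist_force: [0.1, -1.3, -2.2]
width: 0.0602
```

```bash
python3 - <<'E'
from h import *
o,M=st()
E
```

```text
t 9.6 tcp [0.6609 0.0149 0.0449] yang -100.2 q [-6.400e-02  4.080e-01  1.302e+00  1.000e-03  1.432e+00  1.685e+00] F [ 0.12 -1.35 -2.17] M [-0.177  0.117  0.316] w 0.0602
```

>>> send_rows(increments=[[0.28, 0, 0, 0, 0.04]])

```text
time: 9.68
tool_pos: [0.6609, 0.0149, 0.0449]
ee_rot: [-0.482, 1.569, 2.441]
wrist_force: [-0.2, -0.2, -3.0]
width: 0.0601
```

```bash
python3 - <<'E'
from h import *
o,M=st()
E
```

```text
t 9.68 tcp [0.6609 0.0149 0.0449] yang -102.5 q [-6.400e-02  4.080e-01  1.302e+00  1.000e-03  1.432e+00  1.725e+00] F [-0.19 -0.19 -2.95] M [-0.194  0.098  0.393] w 0.0601
```

>>> send_rows(increments=[[0.28, 0, 0, 0, 0.04], [0.28, 0, 0, 0, 0.07]])

```text
time: 9.85
tool_pos: [0.661, 0.0148, 0.0449]
ee_rot: [-0.465, 1.57, 2.389]
wrist_force: [-0.5, -1.4, -2.5]
width: 0.0606
```

```bash
python3 - <<'E'
from h import *
o,M=st()
E
```

```text
t 9.85 tcp [0.661  0.0148 0.0449] yang -106.5 q [-6.400e-02  4.080e-01  1.302e+00  1.000e-03  1.432e+00  1.795e+00] F [-0.55 -1.42 -2.52] M [-0.195  0.196  0.425] w 0.0606
```

>>> send_rows(increments=[[0.28, 0, 0, 0, 0], [0.28, 0, 0, 0, 0], [0.28, 0, 0, 0, 0], [0.28, 0, 0, 0, 0]])

```text
time: 10.18
tool_pos: [0.661, 0.0148, 0.0449]
ee_rot: [-0.507, 1.569, 2.346]
wrist_force: [0.0, 0.5, -5.1]
width: 0.06
```

```bash
python3 - <<'E'
from h import *
o,M=st()
E
```

```text
t 10.18 tcp [0.661  0.0148 0.0449] yang -106.5 q [-6.400e-02  4.080e-01  1.302e+00  1.000e-03  1.432e+00  1.795e+00] F [ 0.03  0.54 -5.08] M [0.091 0.019 0.359] w 0.06
```

>>> send_rows(increments=[[0.28, 0, 0, 0, -0.06], [0.28, 0, 0, 0, -0.15], [0.28, 0, 0, 0, -0.2], [0.28, 0, 0, 0, -0.25], [0.28, 0, 0, 0, -0.25]])

```text
time: 10.6
tool_pos: [0.6625, 0.0144, 0.0472]
ee_rot: [-2.996, 1.568, 0.107]
wrist_force: [0.4, 0.0, -0.5]
width: 0.06
```

>>> send_rows(increments=[[0.28, -0.03, 0, 0, 0], [0.28, -0.06, 0, 0, 0], [0.28, -0.1, 0, 0, 0], [0.28, -0.14, 0, 0, 0], [0.28, -0.18, 0, 0, 0]])

```text
time: 11.02
tool_pos: [0.6614, 0.0144, 0.2285]
ee_rot: [-2.943, 1.569, 0.158]
wrist_force: [0.6, -1.0, 0.2]
width: 0.0603
```

```bash
python3 - <<'E'
from h import *
snap('wrist','w12');o,M=st();print(M.round(3));crop('w12',200,130,340,240,5.5,'c9')
E
```

```text
t 11.07 tcp [0.6648 0.0141 0.2398] yang -92.4 q [-0.064  0.331  1.015  0.     1.776  1.548] F [ 0.89 -0.12  6.03] M [ 0.054 -0.104 -0.03 ] w 0.0601
[[ 0.019 -0.041 -0.999]
 [-0.001 -0.999  0.041]
 [-1.     0.    -0.019]]
```

View pics/c9.png

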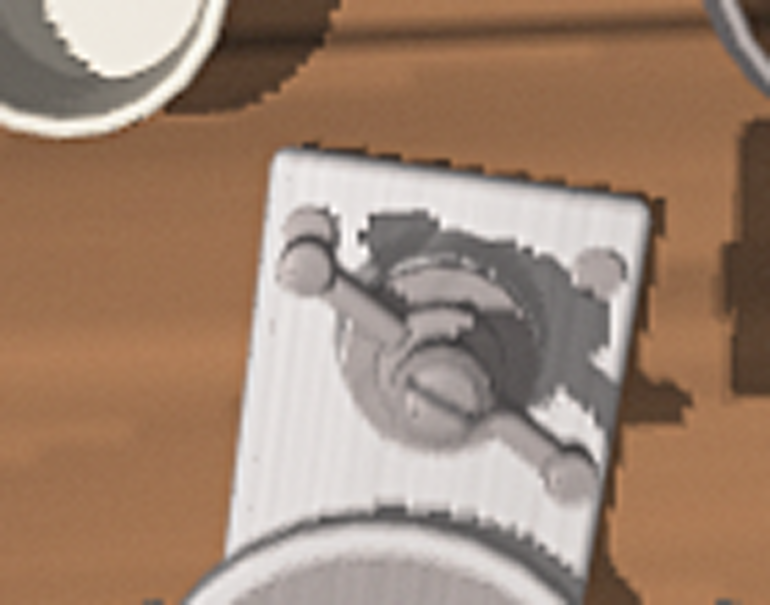

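>>> send_rows(increments=[[1, -0.03, 0, 0, 0], [1, -0.065, 0, 0.01, 0], [1, -0.1, 0, 0.03, 0], [1, -0.13, 0, 0.055, 0], [1, -0.15, 0, 0.09, 0]])

```text
time: 11.48
tool_pos: [0.5721, 0.0178, 0.3789]
ee_rot: [-3.111, 1.565, -0.011]
wrist_force: [-0.5, -0.0, 0.3]
width: 0.0905
```

>>> send_rows(increments=[[0, 0, 0, 0.03, 0], [0, 0, 0, 0.065, 0], [0, 0, 0, 0.1, 0], [0, 0, 0, 0.135, 0], [0, 0, 0, 0.17, 0]])

```text
time: 11.9
tool_pos: [0.3999, 0.0249, 0.3764]
ee_rot: [-3.054, 1.568, 0.047]
wrist_force: [-0.1, 0.1, 0.6]
width: 0.0637
```

```bash
python3 - <<'E'
from h import *
snap('scene','s5');snap('top','t5');o,M=st();print(M.round(3))
E
```

```text
t 12.0 tcp [0.398  0.0252 0.3788] yang -92.3 q [-0.079 -0.221  1.317  0.     2.038  1.532] F [-0.13  0.26  1.02] M [ 0.014 -0.003 -0.057] w 0.0557
[[ 0.007 -0.041 -0.999]
 [-0.    -0.999  0.041]
 [-1.    -0.    -0.007]]
```

View pics/s5.png

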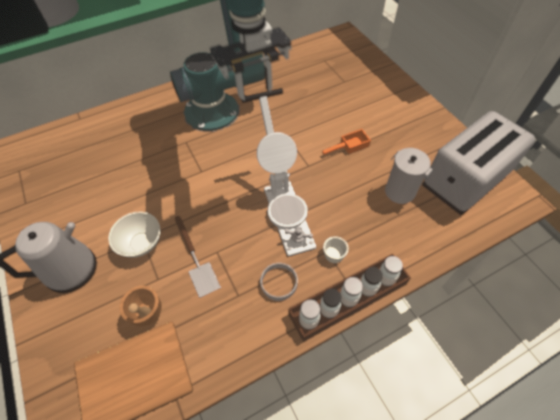

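View pics/t5.png

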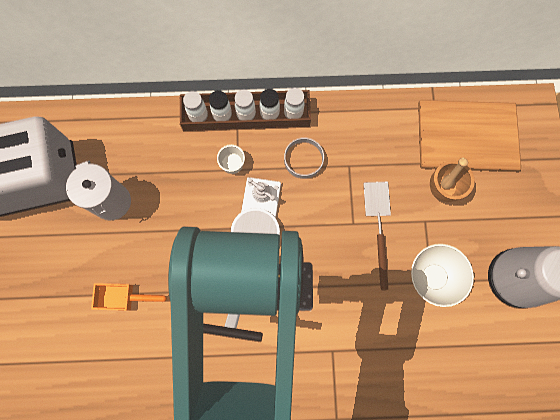

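>>> send_rows(increments=[[0, 0, -0.003, 0.02, -0.1], [0, 0, -0.006, 0.04, -0.2], [0, 0, -0.01, 0.06, -0.32], [0, 0, -0.013, 0.075, -0.44], [0, 0, -0.013, 0.081, -0.56]])

```text
time: 12.42
tool_pos: [0.3204, 0.0414, 0.3771]
ee_rot: [2.691, 1.567, 0.075]
wrist_force: [-1.0, 0.8, -0.0]
width: 0.0471
```

>>> send_rows(increments=[[0, 0, 0, 0, -0.12], [0, 0, 0, 0, -0.24], [0, 0, 0, 0, -0.36], [0, 0, 0, 0, -0.48], [0, 0, 0, 0, -0.6]])

```text
time: 12.83
tool_pos: [0.322, 0.041, 0.3762]
ee_rot: [2.087, 1.569, 0.07]
wrist_force: [0.8, 0.3, 0.2]
width: 0.0471
```

>>> send_rows(increments=[[0, 0, 0, 0, -0.12], [0, 0, 0, 0, -0.24], [0, 0, 0, 0, -0.27], [0, 0, 0, 0, -0.27], [0, 0, 0, 0, -0.27]])

```text
time: 13.25
tool_pos: [0.3217, 0.0409, 0.3761]
ee_rot: [1.791, 1.569, 0.038]
wrist_force: [-0.5, -0.0, 0.2]
width: 0.0472
```

```bash
python3 - <<'E'
from h import *
snap('wrist','w13');snap('scene','s6');o,M=st();print(M.round(3))
E
```

```text
t 13.35 tcp [0.3215 0.0409 0.3759] yang -10.4 q [-0.049 -0.379  1.439  0.     2.082  0.133] F [ 0.35 -0.16 -0.33] M [-0.091 -0.042 -0.032] w 0.0468
[[ 0.001  0.983 -0.181]
 [ 0.    -0.181 -0.983]
 [-1.     0.001 -0.   ]]
```

View pics/w13.png

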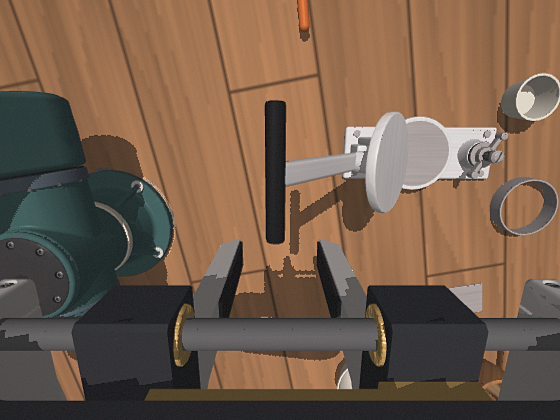

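View pics/s6.png

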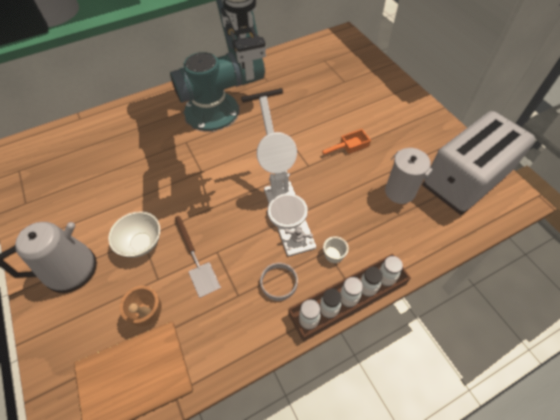

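```bash
python3 - <<'E'
from h import *
for z in (.27,.28,.29,.30):
    a=onz('w13',275.5,101,z);b=onz('w13',274.5,243,z);d=a-b;m=(a+b)/2
    print(z,m.round(4),np.hypot(*d[:2]).round(4),np.degrees(np.arctan2(d[1],d[0])).round(1))
E
```

```text
0.27 [0.324  0.0744 0.27  ] 0.1342 78.8
0.28 [0.3244 0.0759 0.28  ] 0.1295 78.8
0.29 [0.3248 0.0773 0.29  ] 0.1248 78.8
0.3 [0.3252 0.0788 0.3   ] 0.1201 78.8
```

>>> send_rows(increments=[[0, 0.02, -0.004, 0, 0], [0, 0.05, -0.004, 0, 0], [0, 0.08, -0.004, 0, 0], [0, 0.1, -0.004, 0, 0], [0, 0.105, -0.004, 0, 0]])

```text
time: 13.77
tool_pos: [0.3157, 0.0417, 0.2669]
ee_rot: [-1.43, 1.565, 3.1]
wrist_force: [0.6, -0.7, -0.0]
width: 0.0471
```

>>> send_rows(increments=[[-0.3, 0, 0, 0, 0], [-0.5, 0, 0, 0, 0], [-0.7, 0, 0, 0, 0], [-0.8, 0, 0, 0, 0], [-0.8, 0, 0, 0, 0]])

```text
time: 14.18
tool_pos: [0.3178, 0.0416, 0.2721]
ee_rot: [1.685, 1.568, -0.067]
wrist_force: [-0.2, 0.4, 4.4]
width: 0.0171
```

```bash
python3 - <<'E'
from h import *
snap('wrist','w14');o,M=st()
E
```

```text
t 14.23 tcp [0.3178 0.0416 0.2721] yang -10.4 q [-0.047 -0.44   1.686 -0.     1.893  0.134] F [-0.94 -0.66  4.16] M [-0.003  0.003 -0.067] w 0.0174
```

View pics/w14.png

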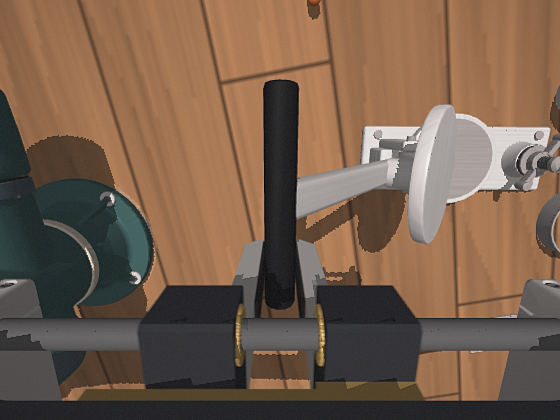

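```bash
python3 - <<'E'
import numpy as np
a0=2.228
seg=np.r_[np.arange(0,7)*.3,[2.0,2.148]]
for i in range(8):
    s=a0-seg[i];e=a0-seg[i+1]
    print(i,[[-0.8,round(-.25*(np.sin(a)-np.sin(s)),4),round(.25*(np.cos(a)-np.cos(s)),4),0,0] for a in np.linspace(s,e,6)[1:]])
E
```

```text
0 [[-0.8, np.float64(-0.0088), np.float64(0.0121), 0, 0], [-0.8, np.float64(-0.0169), np.float64(0.0248), 0, 0], [-0.8, np.float64(-0.0241), np.float64(0.0379), 0, 0], [-0.8, np.float64(-0.0306), np.float64(0.0514), 0, 0], [-0.8, np.float64(-0.0363), np.float64(0.0653), 0, 0]]
1 [[-0.8, np.float64(-0.0048), np.float64(0.0142), 0, 0], [-0.8, np.float64(-0.0088), np.float64(0.0287), 0, 0], [-0.8, np.float64(-0.0119), np.float64(0.0433), 0, 0], [-0.8, np.float64(-0.0141), np.float64(0.0582), 0, 0], [-0.8, np.float64(-0.0154), np.float64(0.0731), 0, 0]]
2 [[-0.8, np.float64(-0.0004), np.float64(0.015), 0, 0], [-0.8, np.float64(0.0001), np.float64(0.03), 0, 0], [-0.8, np.float64(0.0015), np.float64(0.0449), 0, 0], [-0.8, np.float64(0.0038), np.float64(0.0597), 0, 0], [-0.8, np.float64(0.0069), np.float64(0.0744), 0, 0]]
3 [[-0.8, np.float64(0.004), np.float64(0.0144), 0, 0], [-0.8, np.float64(0.0089), np.float64(0.0286), 0, 0], [-0.8, np.float64(0.0147), np.float64(0.0425), 0, 0], [-0.8, np.float64(0.0212), np.float64(0.056), 0, 0], [-0.8, np.float64(0.0286), np.float64(0.069), 0, 0]]
4 [
[... 384 characters left out ...]
8, np.float64(0.0361), np.float64(0.0268), 0, 0], [-0.8, np.float64(0.0491), np.float64(0.0342), 0, 0], [-0.8, np.float64(0.0626), np.float64(0.0408), 0, 0]]
6 [[-0.8, np.float64(0.0092), np.float64(0.004), 0, 0], [-0.8, np.float64(0.0185), np.float64(0.0076), 0, 0], [-0.8, np.float64(0.028), np.float64(0.0108), 0, 0], [-0.8, np.float64(0.0376), np.float64(0.0136), 0, 0], [-0.8, np.float64(0.0473), np.float64(0.0161), 0, 0]]
7 [[-0.8, np.float64(0.0072), np.float64(0.0016), 0, 0], [-0.8, np.float64(0.0145), np.float64(0.0029), 0, 0], [-0.8, np.float64(0.0218), np.float64(0.0041), 0, 0], [-0.8, np.float64(0.0292), np.float64(0.005), 0, 0], [-0.8, np.float64(0.0365), np.float64(0.0057), 0, 0]]
```

>>> send_rows(increments=[[-0.8, -0.009, 0.012, 0, 0], [-0.8, -0.017, 0.025, 0, 0], [-0.8, -0.024, 0.038, 0, 0], [-0.8, -0.0305, 0.0515, 0, 0], [-0.8, -0.0365, 0.0655, 0, 0]])

```text
time: 14.65
tool_pos: [0.3782, 0.0302, 0.3089]
ee_rot: [-1.462, 1.563, 3.07]
wrist_force: [-11.3, 0.7, 7.9]
width: 0.0175
```

```bash
python3 - <<'E'
from h import *
snap('scene','s7');o,M=st()
E
```

```text
t 14.7 tcp [0.3812 0.0295 0.31  ] yang -10.4 q [-0.071 -0.282  1.503 -0.     1.924  0.11 ] F [-5.98 -0.04 10.75] M [0.064 1.205 0.023] w 0.0171
```

View pics/s7.png

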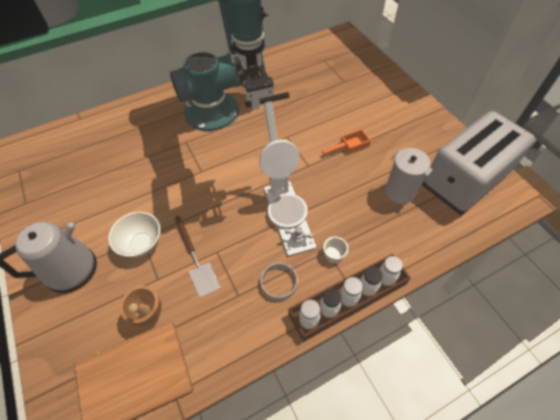

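Lever follows. Forces are low (about 12 N), so I continue the arc.

>>> send_rows(increments=[[-0.8, -0.005, 0.014, 0, 0], [-0.8, -0.009, 0.0285, 0, 0], [-0.8, -0.012, 0.0435, 0, 0], [-0.8, -0.014, 0.058, 0, 0], [-0.8, -0.0155, 0.073, 0, 0]])

```text
time: 15.12
tool_pos: [0.4516, 0.0162, 0.3245]
ee_rot: [-1.103, 1.567, -2.855]
wrist_force: [-7.6, -1.5, 6.9]
width: 0.0173
```

>>> send_rows(increments=[[-0.8, -0.0005, 0.015, 0, 0], [-0.8, 0, 0.03, 0, 0], [-0.8, 0.0015, 0.045, 0, 0], [-0.8, 0.004, 0.0595, 0, 0], [-0.8, 0.007, 0.0745, 0, 0]])

```text
time: 15.53
tool_pos: [0.5255, 0.0023, 0.3167]
ee_rot: [-0.897, 1.567, -2.65]
wrist_force: [-5.1, -1.7, 4.0]
width: 0.0173
```

>>> send_rows(increments=[[-0.8, 0.004, 0.0145, 0, 0], [-0.8, 0.009, 0.0285, 0, 0], [-0.8, 0.0145, 0.0425, 0, 0], [-0.8, 0.021, 0.056, 0, 0], [-0.8, 0.0285, 0.069, 0, 0]])

```text
time: 15.95
tool_pos: [0.5938, -0.0104, 0.2876]
ee_rot: [-0.829, 1.567, -2.582]
wrist_force: [-3.5, -2.3, 3.2]
width: 0.0174
```

```bash
python3 - <<'E'
from h import *
snap('scene','s8');snap('wrist','w15');o,M=st()
E
```

```text
t 16.05 tcp [ 0.5967 -0.011   0.2855] yang -10.5 q [-0.112  0.192  1.096 -0.003  1.853  0.07 ] F [ 4.41 -4.56 -5.17] M [-0.777 -0.923  0.011] w 0.0173
```

View pics/s8.png

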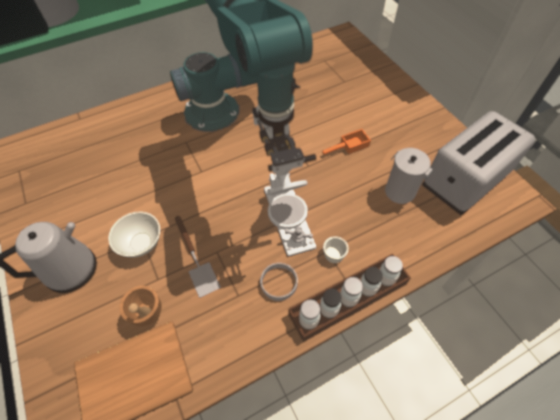

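View pics/w15.png

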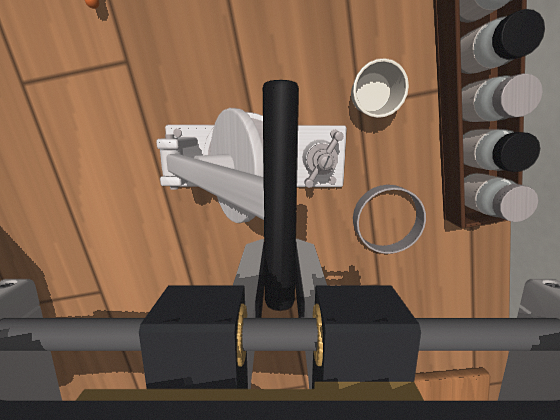

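>>> send_rows(increments=[[-0.8, 0.008, 0.0125, 0, 0], [-0.8, 0.017, 0.0245, 0, 0], [-0.8, 0.0265, 0.036, 0, 0], [-0.8, 0.037, 0.047, 0, 0], [-0.8, 0.0475, 0.0575, 0, 0]])

```text
time: 16.47
tool_pos: [0.6505, -0.0208, 0.2396]
ee_rot: [-0.707, 1.568, -2.461]
wrist_force: [-3.8, -3.0, 2.4]
width: 0.017
```

>>> send_rows(increments=[[-0.8, 0.0115, 0.0095, 0, 0], [-0.8, 0.0235, 0.0185, 0, 0], [-0.8, 0.036, 0.027, 0, 0], [-0.8, 0.049, 0.034, 0, 0], [-0.8, 0.0625, 0.041, 0, 0]])

```text
time: 16.88
tool_pos: [0.691, -0.0281, 0.1764]
ee_rot: [-0.735, 1.568, -2.488]
wrist_force: [-4.1, -3.5, 2.3]
width: 0.0171
```

>>> send_rows(increments=[[-0.8, 0.009, 0.004, 0, 0], [-0.8, 0.0185, 0.0075, 0, 0], [-0.8, 0.028, 0.011, 0, 0], [-0.8, 0.0375, 0.0135, 0, 0], [-0.8, 0.047, 0.016, 0, 0]])

```text
time: 17.3
tool_pos: [0.7066, -0.0309, 0.1297]
ee_rot: [-0.64, 1.568, -2.393]
wrist_force: [-3.6, -4.8, 2.9]
width: 0.0175
```

```bash
python3 - <<'E'
from h import *
snap('scene','s9');snap('wrist','w16');o,M=st()
E
```

```text
t 17.4 tcp [ 0.7071 -0.0309  0.1273] yang -10.4 q [-0.123  0.467  1.054 -0.002  1.623  0.059] F [ 1.55 -4.83 -6.49] M [-0.936 -0.029  0.015] w 0.0173
```

View pics/s9.png

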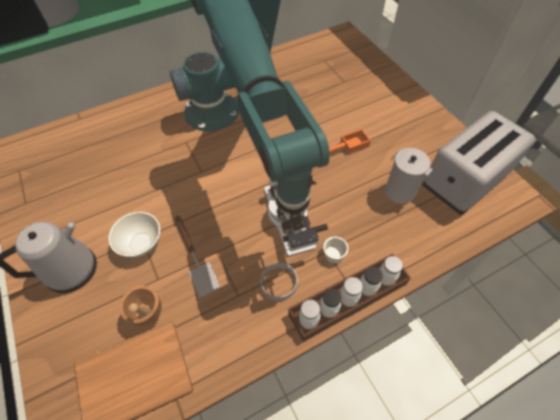

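View pics/w16.png

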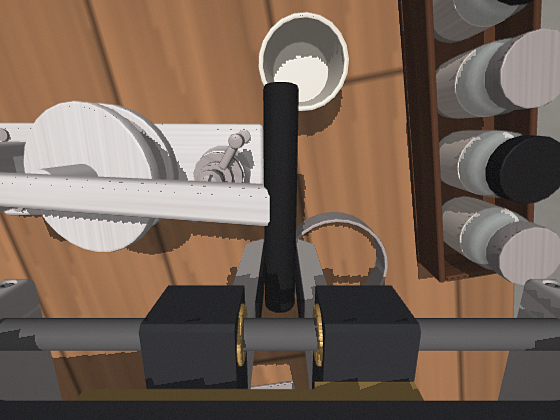

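>>> send_rows(increments=[[-0.8, 0.007, 0.0015, 0, 0], [-0.8, 0.0145, 0.003, 0, 0], [-0.8, 0.022, 0.004, 0, 0], [-0.8, 0.029, 0.005, 0, 0], [-0.8, 0.036, 0.0055, 0, 0]])

```text
time: 17.82
tool_pos: [0.7121, -0.0318, 0.0944]
ee_rot: [-0.378, 1.569, -2.13]
wrist_force: [-3.3, -3.8, 1.9]
width: 0.0174
```

>>> send_rows(increments=[[-0.8, 0.004, 0, 0, 0], [-0.8, 0.008, 0.0005, 0, 0], [-0.8, 0.012, 0.0005, 0, 0], [-0.8, 0.014, 0.0005, 0, 0], [-0.8, 0.016, 0.0005, 0, 0]])

```text
time: 18.23
tool_pos: [0.713, -0.0319, 0.0788]
ee_rot: [0.258, 1.569, -1.494]
wrist_force: [-2.8, -4.0, 2.6]
width: 0.0174
```

```bash
python3 - <<'E'
from h import *
o,M=st()
E
```

```text
t 18.23 tcp [ 0.713  -0.0319  0.0788] yang -10.4 q [-0.123  0.5    1.104 -0.002  1.537  0.058] F [-2.76 -3.99  2.56] M [-0.862  0.733 -0.103] w 0.0174
```

>>> send_rows(increments=[[-0.8, 0.002, 0, 0, 0], [-0.8, 0.004, 0, 0, 0], [-0.8, 0.005, 0, 0, 0], [-0.8, 0.006, 0, 0, 0], [-0.8, 0.006, 0, 0, 0]])

```text
time: 18.65
tool_pos: [0.7131, -0.0319, 0.0727]
ee_rot: [0.391, 1.569, -1.361]
wrist_force: [-1.5, -4.8, 0.9]
width: 0.017
```

```bash
python3 - <<'E'
from h import *
o,M=st();snap('scene','s10');snap('wrist','w17')
E
```

```text
t 18.65 tcp [ 0.7131 -0.0319  0.0727] yang -10.4 q [-0.123  0.503  1.112 -0.002  1.526  0.058] F [-1.55 -4.76  0.89] M [-0.894  0.562 -0.041] w 0.017
```

View pics/w17.png

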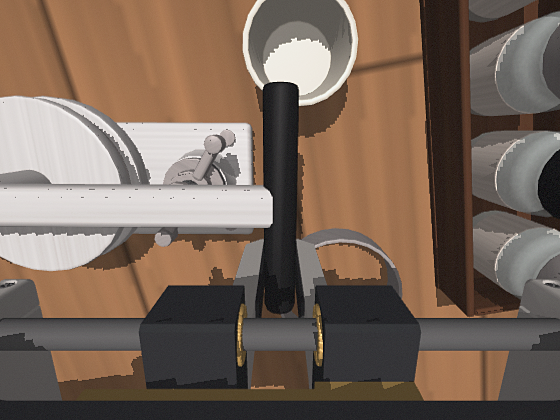

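>>> send_rows(increments=[[-0.8, 0.001, 0, 0, 0], [-0.8, 0.002, 0, 0, 0], [-0.8, 0.002, 0, 0, 0]])

```text
time: 19.0
tool_pos: [0.7131, -0.032, 0.0713]
ee_rot: [0.509, 1.569, -1.244]
wrist_force: [-2.6, -5.8, 2.7]
width: 0.0172
```

>>> send_rows(increments=[[-0.8, 0.001, 0, 0, 0], [-0.8, 0.002, 0, 0, 0], [-0.8, 0.002, 0, 0, 0]])

```text
time: 19.25
tool_pos: [0.7132, -0.0319, 0.0712]
ee_rot: [0.82, 1.568, -0.932]
wrist_force: [-5.8, -4.8, 8.7]
width: 0.0174
```

>>> send_rows(increments=[[-0.8, 0.001, 0, 0, 0], [-0.8, 0.0015, 0, 0, 0], [-0.8, 0.0015, 0, 0, 0]])

```text
time: 19.5
tool_pos: [0.7132, -0.032, 0.0712]
ee_rot: [0.981, 1.568, -0.771]
wrist_force: [-7.2, -4.6, 10.7]
width: 0.0168
```

>>> send_rows(increments=[[-0.7, 0, 0, 0, 0], [-0.5, 0, 0, 0, 0], [-0.35, 0, 0, 0, 0], [-0.2, 0, 0, 0, 0], [-0.2, 0, 0, 0, 0]])

```text
time: 19.92
tool_pos: [0.7134, -0.0299, 0.0662]
ee_rot: [2.987, 1.57, 1.235]
wrist_force: [1.1, 0.3, -0.5]
width: 0.0371
```

```bash
python3 - <<'E'
from h import *
o,M=st();snap('wrist','w18')
E
```

```text
t 19.92 tcp [ 0.7134 -0.0299  0.0662] yang -10.3 q [-1.220e-01  5.070e-01  1.119e+00  1.000e-03  1.515e+00  5.800e-02] F [ 1.07  0.33 -0.46] M [-0.056 -0.077 -0.019] w 0.0371
```

View pics/w18.png

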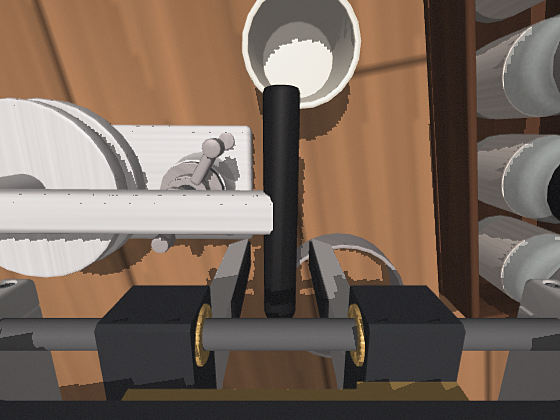

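>>> send_rows(increments=[[-0.2, -0.02, 0, 0, 0], [-0.2, -0.05, 0, 0, 0], [-0.2, -0.09, 0, 0, 0], [-0.2, -0.13, 0, 0, 0], [-0.2, -0.17, 0, 0, 0]])

```text
time: 20.38
tool_pos: [0.7129, -0.0303, 0.2376]
ee_rot: [-2.021, 1.57, 2.511]
wrist_force: [0.7, 0.2, -0.3]
width: 0.0376
```

>>> send_rows(increments=[[-0.2, 0, -0.04, 0, 0], [-0.2, 0, -0.08, 0, 0], [-0.2, 0, -0.12, 0, 0], [-0.2, 0, -0.15, 0, 0], [-0.2, 0, -0.17, 0, 0]])

```text
time: 20.8
tool_pos: [0.5436, 0.0008, 0.237]
ee_rot: [2.768, 1.57, 1.017]
wrist_force: [0.3, -1.2, -0.0]
width: 0.0374
```

```bash
python3 - <<'E'
from h import *
o,M=st();snap('scene','s11');snap('wrist','w19');snap('top','t11')
E
```

```text
t 20.8 tcp [0.5436 0.0008 0.237 ] yang -10.3 q [-1.030e-01  6.900e-02  1.329e+00  1.000e-03  1.744e+00  7.700e-02] F [ 0.31 -1.15 -0.01] M [ 0.021 -0.135  0.01 ] w 0.0374
```

View pics/s11.png

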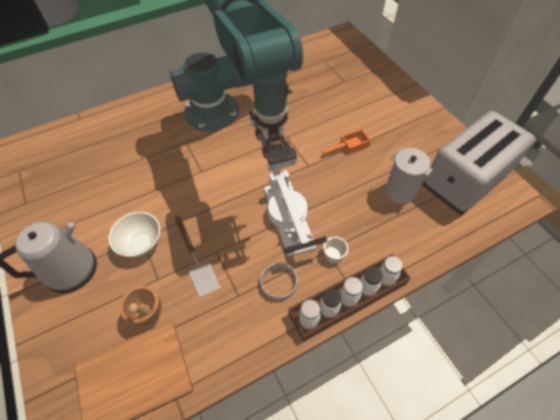

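View pics/w19.png

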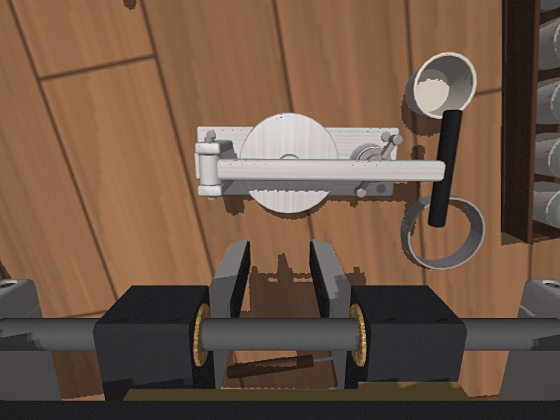

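View pics/t11.png

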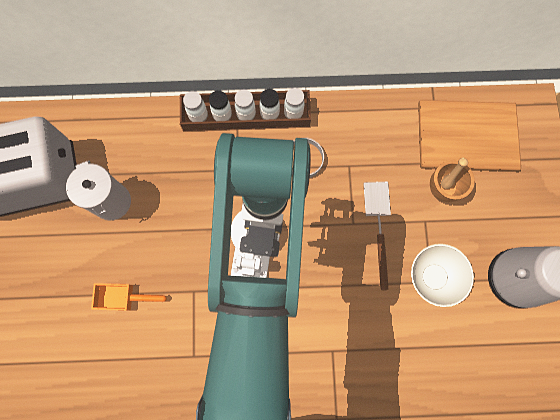

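```bash
python3 - <<'E'
from h import *
crop('w19',380,90,500,250,4,'c10');crop('s11',255,165,345,260,7,'c11')
y=2.955;ex=np.array([np.cos(y),np.sin(y),0]);ey=np.array([-np.sin(y),np.cos(y),0])
for a in (0,.04,.08):
  m=np.array([.475,.0496,.091])-.25*np.cos(a)*ex+np.array([0,0,.25*np.sin(a)])
  print(a,[proj(f,m+s*.062*ey).round(1).tolist() for f in('w19','s11') for s in(1,-1)])
E
```

```text
0 [[435.6, 225.2], [452.6, 109.2], [284.0, 250.9], [326.1, 238.7]]
0.04 [[440.0, 228.0], [458.0, 108.5], [283.9, 249.2], [326.4, 237.0]]
0.08 [[444.2, 230.9], [463.2, 107.8], [283.8, 247.3], [326.6, 235.0]]
```

View pics/c10.png

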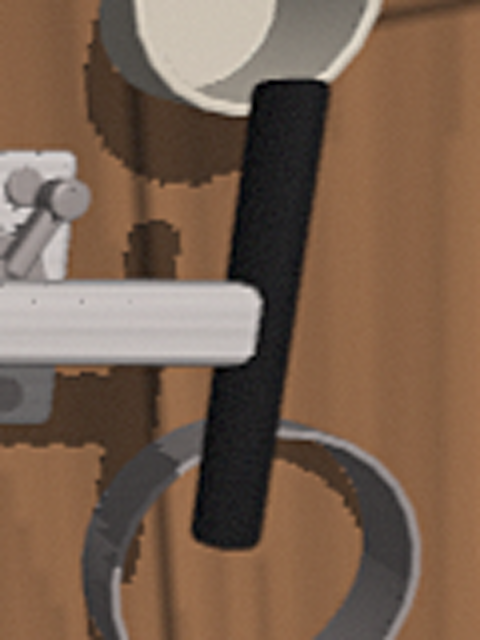

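View pics/c11.png

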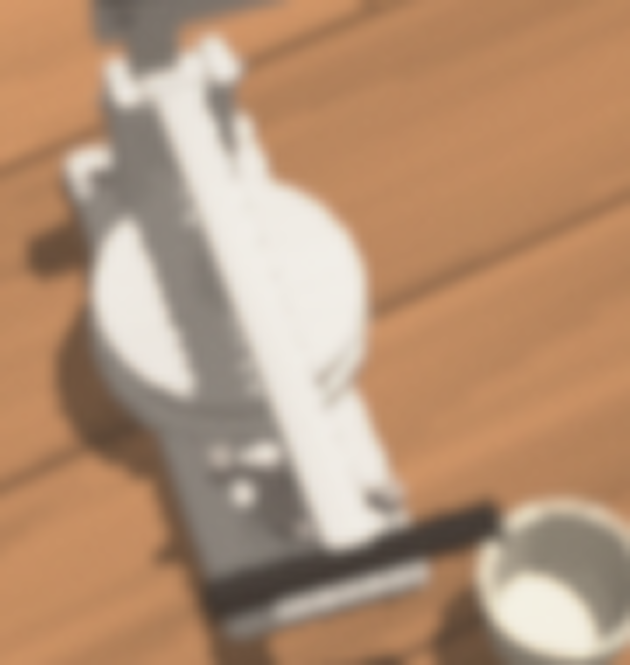

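```bash
python3 - <<'E'
from h import *
st();print(robot.close_job())
E
```

```text
t 20.95 tcp [5.455e-01 3.000e-04 2.373e-01] yang -10.3 q [-0.104  0.072  1.325  0.     1.743  0.077] F [-0.16 -0.35  0.59] M [-0.056 -0.052  0.015] w 0.0377
the job is handed in; nothing more can be done
None
```

I nipped the jam nut and lowered the lever onto the stop bolt. I then let go, backed clear and handed the job in at about 21 s; it gave no verdict.

- **Nut:** I turned it about half a turn clockwise, one finger behind each stud. The measured turning moment climbed to about 0.40 N m (last moving reading 0.425, target 0.4). The moment readings were noisy, about ±0.04 N m, and stayed near 0.31 for a stretch before rising again. The clamp of about 55 N is therefore inferred from the feel, not measured.
- **Stop bolt:** the slot in its head stood at 57.4° before I turned the nut and 58.3° near the end of tightening. That is within my reading error, so I take it as not turned. An earlier, coarser picture read 53.7°. I did not measure the slot again after the last 0.2 rad of tightening or after lowering the lever.
- **Lever:** I carried it down slowly, at about 0.7 rad/s at most. It stopped against the bolt under a press of roughly 11 N. Afterwards the handle ends matched the fully-down position within about 2 pixels in two cameras, which puts the lever at roughly 0 to 0.01 rad.
- **Other things on the counter:** none of them looked moved in the last pictures, and the robot touches nothing.

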